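# Push the row of specimen carriers home and shut the keeper

## Robot

A 6-joint arm with a two-finger parallel gripper is mounted at the origin on a cart in front of the work surface, level with it; the furniture and walls round the work are solid. World frame = base frame: x ahead of the robot, y to its left, z up, the work surface at z = 0. Lengths are in m, angles in rad, forces in N, time in s.
With the tool pointing down it reaches from about 0.25 to 0.8 m from the base axis. Payload 8.5 kg.
Tool frame: the origin (TCP) lies at the very end of the fingers, on their centre line; the grasp point (between the pads) lies 19 mm behind it; z points along the fingers, y is the line along which they close (so a half turn about z gives the same grasp; the last joint's range is limited). The gripper opens to 85 mm and grips with 20 to 120 N. Pads are 22 mm wide; open, the fingers measure 114 mm over their backs; the gripper's body (76 mm by 85 mm) begins 54 mm behind the grasp point. The pads swing forward as they close: fully open they stand 13 mm farther back than shut.
Start: joints at [-1.257, 0.238, -0.013, 1.319, 0, 1.571], TCP at [0.162, -0.499, 0.231] pointing down, gripper open.
Joint ranges: [-2.66, 2.66], [-1.03, 1.9], [-1.14, 1.46], [-1.82, 2.27], [-1.45, 1.34], [-3.14, 3.14]. Speed limits (rad/s): [2.22, 2.22, 2.79, 3.14, 3.14, 3.14].

## Interface

Orientations are given as [roll, pitch, yaw] about the fixed x, y, z axes, in that order (R = Rz(yaw) Ry(pitch) Rx(roll)).
In Python, from bench import robot, eyes, job_done, nets gives the robot as it stands. The module is installed in compiled form; this text tells all that it offers.
- The arm moves only by the shell command python3 -m pendant 'ROWS' [FORCE]. ROWS is a JSON object of lists of equal length, an entry for each row: "travel": the shift along the world's x, y, z in units of 150 mm (1.0 is 150 mm), a list of three; "rot": the turn, a rotation vector about the world's x, y, z in units of 45 degrees (1.0 is 45 degrees), a list of three; "grip": the closure, from -1 (fully open) to 1 (shut). A call has 1 to 12 rows; each row is the pose to reach, as a shift and turn from the pose commanded when the call began; what a row does not reach only later rows make up. A row lasts 1/10 s, in which the tool goes at most 50 mm and 8.59 degrees, less where a joint would pass 70% of its speed; a pose out of reach is approached as far as the arm can. A call with a number of a shift or a turn outside -1 to 1 is refused whole. A call with a gripper value outside its range is refused whole. The fingers move at their own pace and stop on an object; FORCE is the grip in N (left out, the last holds). Time passes only in rows, so rows that repeat a pose let the fingers close. It gives the time, the measured TCP pose, the force, the opening and the grip force at its end, in the units of the state.
- robot.sense(): the state, without advancing time (a new reading comes with each control period).
- eyes.get_image(name): name is "scene" or "top" or "wrist"; returns (picture, depth): 400x640x3 uint8, red, green, blue; 400x640 float32, m along the optical axis (not along the pixel's ray), 0 where there is no reading.
- eyes.get_calibration(name): a dict with "K" (3x3 intrinsics, pixels), "dist_coeffs" ([k1, k2, p1, p2, k3] as OpenCV has them; the pictures are not rectified), "R" (3x3) and "t" (3): a world point X has camera coordinates R X + t; the wrist camera has in their place "hand_eye" (4x4, takes a point from camera to tool coordinates, whose origin is the TCP and whose axes are the flange's). Camera axes: x right, y down, z forward; pixel columns grow to the right and rows downward; lengths in m; the calibration is good to about 2 mm. A picture is of the moment at which its call begins: read the wrist's pose just before it. get_calibration takes no time and is no camera call.
- job_done(): hands the job in; it is judged then, once.
Trained networks look in the newest picture that a camera, given by its name, has taken for a name from the list of things; names that differ only in an ending like _2 or _b are one class to them, and where a whole thing is asked for, a point or a joint stands for the part that bears it (a point fixed in the world has none). Each returns a list of dicts, best first, with "confidence" (0 to 1); they miss things now and then, are a little off and sometimes report something else, mostly with a low value. They report only what shows in the picture. A call takes as long as a camera call. They do not tell look-alikes from the thing itself.
- nets.find_in(camera, label): "centre" ([column, row] in pixels, amid what is visible of it).
The state is a dict: "time_s": time; "q": joint angles; "joint_vel": joint speeds; "effort": joint torques, N m; "position": TCP position; "eef_rot": TCP orientation; "wrist_force": force on the tool from outside, world axes, zero at the start; "wrist_torque": the same for the moment, N m; "width": finger opening in m; "grasp_force": force on a finger pad.
Only numpy, scipy, OpenCV 4.12 (cv2) and the standard library are available. Lean on these libraries where they do the work, as an engineer would, in place of code of your own. Each camera call takes 0.05 s, during which the arm holds its last target. There are 200 camera calls.

## Task

Push the row of four specimen carriers along the loading rail as one touching train until the front one sits against the end stop, pushing only on the rearmost carrier. Then swing the keeper by its pin fully across the channel behind the row. Use the fingertips only, lift nothing, and leave the spare carrier and the other things on the table where they are.

Things in the scene. Friction and masses are not known exactly. Their poses are not given: they have to be found in the camera images.
- rail: Dark steel loading rail, fixed: a straight channel 340 mm long, 53 mm wide over its lips. Origin: centre of its underside, on the table. x runs along the channel towards the end stop, y to the left of that, z up. Channel floor 10 mm above the table, 33 mm wide; lip tops 18 mm above the table. Open end at x = -170 mm.
- stop_face (a point): Middle of the end stop's face on the channel floor, at x = +140 mm of the rail. The stop is a dark steel block across the channel, 40 mm high, with two screw heads on top.
- keeper (a joint): Angle of the keeper, a flat steel arm on an upright pivot on the rail's +y side. 0: points along the rail's -x, beside the channel (open; starts at -0.35 to 0.1). Positive is anticlockwise from above; at 1.57 (its hard stop) it points along -y, square across the channel, 4 mm behind the home position of the rearmost carrier. Stays where left; 1 to 2 N on the pin moves it.
- keeper_pin (a point): Centre of the top of the keeper's upright round pin: 10 mm in diameter, standing from 28 to 60 mm above the table, 55 mm from the pivot. The arm below it lies from 20 to 28 mm above the table, is 12 mm wide and ends 74 mm from the pivot.
- keeper_pivot (a point): Point on the keeper's pivot axis, at x = +2, y = +55 mm of the rail, 30 mm above the table; the pivot's head reaches 34 mm.
- carrier_1: Specimen carrier 1 of the row (front, nearest the end stop): a loose aluminium block, 32 mm along the rail, 30 mm wide, 36 mm high, about 0.12 kg, with a small plate on its top. Origin: centre of its underside, 10 mm above the table on the channel floor; axes as the rail's. Home at rail x = 124 mm.
- carrier_2: Specimen carrier 2 of the row (second from the stop): a loose aluminium block, 32 mm along the rail, 30 mm wide, 36 mm high, about 0.12 kg, with a small plate on its top. Origin: centre of its underside, 10 mm above the table on the channel floor; axes as the rail's. Home at rail x = 92 mm.
- carrier_3: Specimen carrier 3 of the row (third from the stop): a loose aluminium block, 32 mm along the rail, 30 mm wide, 36 mm high, about 0.12 kg, with a small plate on its top. Origin: centre of its underside, 10 mm above the table on the channel floor; axes as the rail's. Home at rail x = 60 mm.
- carrier_4: Specimen carrier 4 of the row (rearmost: the one to push on, at its face towards the open end of the rail): a loose aluminium block, 32 mm along the rail, 30 mm wide, 36 mm high, about 0.12 kg, with a small plate on its top. Origin: centre of its underside, 10 mm above the table on the channel floor; axes as the rail's. Home at rail x = 28 mm.
- spare_carrier: A fifth carrier of the same size, standing on the table beside the rail; not part of the row. Origin: centre of its underside.
- vial: Capped glass vial standing on the table, 21 mm across, 44 mm high. Origin: centre of its underside.
- stick: Small memory stick lying on the table, 52 x 17 x 8 mm. Origin: centre of its underside.
- dish: Round clear lidded dish on the table, 56 mm across, 12 mm high. Origin: centre of its underside.
- clamp: Black clamp fork lying on the table, 56 x 28 x 9 mm. Origin: centre of its underside.
Not all that is in view belongs to the job. Leave any pink look-alike of the carrier_1 alone.

How it is judged:
On the way, in this order (a step that is already met when the one before it is completed fails the run):
1. the whole row is home against the end stop (x of carrier_1 in the frame of rail above 0.121 m and x of carrier_2 in the frame of rail above 0.088 m and x of carrier_3 in the frame of rail above 0.0555 m and x of carrier_4 in the frame of rail above 0.023 m and y of carrier_1 in the frame of rail between -0.006 and 0.006 m and y of carrier_2 in the frame of rail between -0.006 and 0.006 m and y of carrier_3 in the frame of rail between -0.006 and 0.006 m and y of carrier_4 in the frame of rail between -0.006 and 0.006 m and height (world z) of each of carrier_1, carrier_2, carrier_3, carrier_4 below 0.014 m), for 0.2 s.
2. the keeper is swung across the channel behind the row (value of joint keeper above 1.4 rad), for 0.2 s.
At the end, for the whole second after the job is handed in: All four carriers flat in the channel, at rest and home: the front one within 3 mm of the stop, the rearmost within 5 mm of its home position; the keeper turned past 1.4 rad, across the channel behind them (all of step 1 and value of joint keeper above 1.4 rad and linear speed of each of carrier_1, carrier_2, carrier_3, carrier_4 below 0.01 m/s); the robot touches nothing.
It fails at once if a carrier of the row is lifted (8 mm) or tipped (0.25 rad) (height (world z) of any of carrier_1, carrier_2, carrier_3, carrier_4 above 0.018 m or angle between any of carrier_1, carrier_2, carrier_3, carrier_4's own z axis and vertical above 0.25 rad).
It fails at once if the train comes apart (a gap of more than 8 mm between neighbours) (distance between carrier_1 and carrier_2 above 0.04 m or distance between carrier_2 and carrier_3 above 0.04 m or distance between carrier_3 and carrier_4 above 0.04 m).
It fails at once if the fingers push on one of the front three carriers (more than 4 N) (contact force between the fingers and carrier_1 above 4 N or contact force between the fingers and carrier_2 above 4 N or contact force between the fingers and carrier_3 above 4 N).
It fails at once if the spare carrier or another bystander is moved (20 mm) (distance of any of spare_carrier, vial, stick, dish, clamp from where it was at the start of the episode above 0.02 m).
It also fails if it takes over 50 s, if anything falls off the work surface, if the arm or the gripper's body presses on something with over 40 N, if the wrist force passes 120 N, or if a joint passes its speed limit or range.

## Working session

There is one attempt and no reset: what is moved stays moved. The work goes in short steps, Python scripts to look and compute and a shell command to move; the robot and the scene stay as the last step left them, time stands still between calls to the robot, and variables do not carry over. Pictures are saved under pics/ and viewed, at most 10 in all, crops included, and the job is handed in when it is done.

```bash
mkdir -p pics
python3 - <<'E'
from bench import robot, eyes, nets
import cv2,numpy as np
for c in ["top","scene"]:
    im,d=eyes.get_image(c); cv2.imwrite(f"pics/{c}0.png",im[:,:,::-1]); np.savez(f"/tmp/{c}.npz",d=d,im=im)
    for l in ["rail","carrier_1","keeper_pin","keeper","spare_carrier","vial","stick","dish","clamp"]:
        print(c,l,[(np.round(r["centre"]).tolist(),round(r["confidence"],2)) for r in nets.find_in(c,l)][:7])
s=robot.sense(); print(s["time_s"],s["position"],s["eef_rot"],s["width"])
E
```

```text
top rail [([359.0, 208.0], 0.84)]
top carrier_1 [([357.0, 183.0], 0.92), ([344.0, 172.0], 0.82), ([374.0, 190.0], 0.71), ([238.0, 196.0], 0.7), ([291.0, 211.0], 0.61), ([386.0, 207.0], 0.58)]
top keeper_pin [([370.0, 226.0], 0.52)]
top keeper [([367.0, 224.0], 0.59)]
top spare_carrier [([365.0, 111.0], 0.68)]
top vial [([409.0, 153.0], 0.67)]
top stick [([453.0, 187.0], 0.68), ([365.0, 225.0], 0.18)]
top dish [([361.0, 206.0], 0.72), ([291.0, 209.0], 0.55)]
top clamp [([382.0, 282.0], 0.58)]
scene rail [([337.0, 248.0], 0.75)]
scene carrier_1 [([341.0, 239.0], 0.91), ([342.0, 219.0], 0.66), ([287.0, 175.0], 0.64), ([282.0, 271.0], 0.64), ([342.0, 212.0], 0.57)]
scene keeper_pin [([313.0, 237.0], 0.67)]
scene keeper [([318.0, 236.0], 0.5)]
scene spare_carrier [([393.0, 201.0], 0.73)]
scene vial [([389.0, 238.0], 0.64), ([394.0, 205.0], 0.37)]
scene stick [([387.0, 283.0], 0.58)]
scene dish [([296.0, 204.0], 0.7)]
scene clamp [([281.0, 272.0], 0.68)]
1.0 [ 0.16203164 -0.49931094  0.23127011] [-3.14147070e+00 -2.25864514e-05  3.13777716e-01] 0.08543952708840334
```

View pics/top0.png

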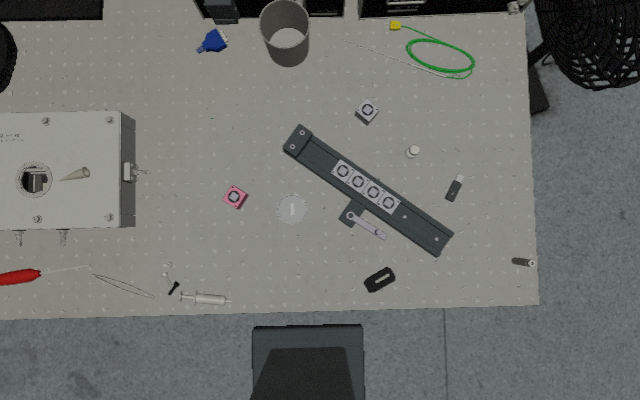

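View pics/scene0.png

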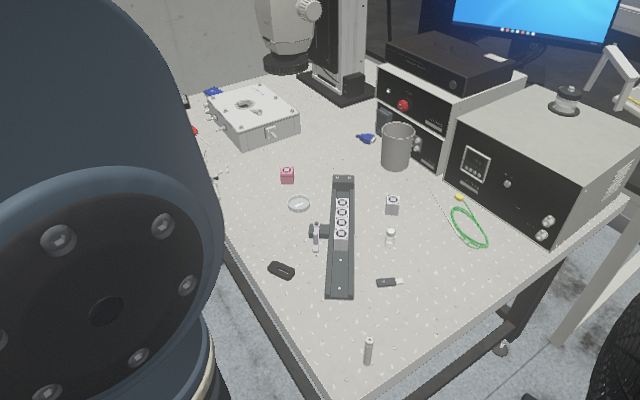

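The top view shows the rail running from the stop at about (298,140) to the open end at (443,245). The carriers sit at (343,171) to (390,202), the keeper pivot at (351,216) and its tip at about (383,237). The stick (453,187), vial (413,152) and clamp (380,280) are nearby, and the pink look-alike is at (236,197).

```bash
cat > h.py <<'E'
import numpy as np,cv2
from scipy.spatial.transform import Rotation as Ro
def world(cal,uv,z_or_depth,mode,pose=None):
    """uv Nx2 -> world pts; mode 'z': intersect plane z; 'd': depth along axis. pose=(pos,rpy) for wrist"""
    uv=np.atleast_2d(np.array(uv,float)); K=np.array(cal["K"]); D=np.array(cal["dist_coeffs"])
    n=cv2.undistortPoints(uv[:,None],K,D)[:,0]; r=np.c_[n,np.ones(len(n))]
    if pose is None:
        R=np.array(cal["R"]).T; o=-R@np.array(cal["t"])
    else:
        H=np.array(cal["hand_eye"]); Rt=Ro.from_euler("xyz",pose[1]).as_matrix()
        R=Rt@H[:3,:3]; o=Rt@H[:3,3]+pose[0]
    w=r@R.T
    s=(z_or_depth-o[2])/w[:,2] if mode=='z' else np.asarray(z_or_depth)
    return o+w*np.reshape(s,(-1,1))
E
python3 - <<'E'
from h import *
from bench import eyes
cal=eyes.get_calibration("top"); f=np.load("/tmp/top.npz"); d=f["d"];im=f["im"].astype(int)
v,u=np.mgrid[100:270,270:480]; uv=np.c_[u.ravel(),v.ravel()]
P=world(cal,uv,d[100:270,270:480].ravel(),'d')
g=im[100:270,270:480].sum(2).ravel()/3
print("table z",np.median(P[:,2]), "focal",np.array(cal["K"])[0,0], "depth",np.median(d[100:270,270:480]))
dark=((g<95)&(P[:,2]<.06)).reshape(v.shape).astype(np.uint8)
n,l,st,_=cv2.connectedComponentsWithStats(dark)
k=1+np.argmax(st[1:,4]); m=(l==k).ravel(); print(st[k])
# stop-end & open-end corners by rough picks
for name,p,z in [("c1",(343,171),.046),("c2",(358,182),.046),("c3",(374,192),.046),("c4",(390,202),.046),("piv",(351,216),.034),("tip",(383,237),.028),("stopcorners",(300,124),.05),("",(283,152),.05),("open",(454,234),.018),("",(440,257),.018),("stick",(453,187),.008),("vial",(413,152),.044),("clamp",(380,280),.009),("dish",(291,209),.012),("spare",(367,111),.036)]:
    q=world(cal,p,z,'z')[0]; print(name,np.round(q,3), "depth z",np.round(world(cal,p,[d[p[1],p[0]]],'d')[0],3))
q=P[m]; q=world(cal,uv[m],.018,'z'); rect=cv2.minAreaRect(q[:,:2].astype(np.float32)); print(rect)
c=im.astype(np.uint8)[110:270,270:470,::-1]; cv2.imwrite("pics/crop0.png",cv2.resize(c,None,fx=4,fy=3.75,interpolation=cv2.INTER_CUBIC))
E
```

```text
table z 0.0014599990630677628 focal 492.51328445905233 depth 0.9010111
[  13   24  171  134 4883]
c1 [ 0.581 -0.093  0.046] depth z [ 0.581 -0.093  0.048]
c2 [ 0.561 -0.119  0.046] depth z [ 0.561 -0.118  0.047]
c3 [ 0.543 -0.146  0.046] depth z [ 0.543 -0.146  0.044]
c4 [ 0.525 -0.173  0.046] depth z [ 0.525 -0.173  0.049]
piv [ 0.502 -0.105  0.034] depth z [ 0.502 -0.106  0.031]
tip [ 0.464 -0.161  0.028] depth z [ 0.464 -0.161  0.03 ]
stopcorners [ 0.665 -0.02   0.05 ] depth z [ 0.667 -0.02   0.041]
 [0.616 0.011 0.05 ] depth z [0.624 0.014 0.003]
open [ 0.466 -0.29   0.018] depth z [ 0.466 -0.295  0.001]
 [ 0.426 -0.263  0.018] depth z [ 0.425 -0.267  0.002]
stick [ 0.551 -0.295  0.008] depth z [ 0.551 -0.295  0.008]
vial [ 0.612 -0.217  0.044] depth z [ 0.612 -0.217  0.044]
clamp [ 0.387 -0.156  0.009] depth z [ 0.386 -0.157 -0.002]
dish [0.518 0.001 0.012] depth z [0.518 0.001 0.013]
spare [ 0.688 -0.139  0.036] depth z [ 0.688 -0.139  0.037]
((0.5305130481719971, -0.12370158731937408), (0.34339603781700134, 0.10095172375440598), 53.13826370239258)
```

View pics/crop0.png

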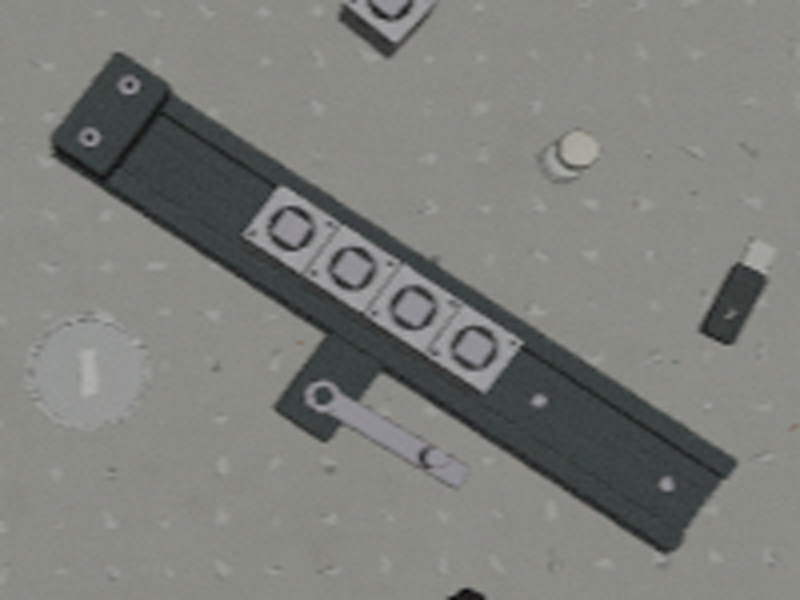

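The carriers are touching in the crop. The pin top is at crop (434,456), the pivot at (322,396), and the channel floor screws at (540,401) and (668,484). Next I'll work out the rail frame.

```bash
cat > fr.py <<'E'
from h import *
from bench import eyes
cal=eyes.get_calibration("top")
def W(x,y,z): return world(cal,(270+x/4,110+y/3.75),z,'z')[0]
c=[W(*p,.046) for p in [(291,228),(351,268),(413,308),(474,347)]]
s=[W(540,401,.010),W(668,484,.010)]
st=(W(129,85,.052)+W(89,136,.052))/2
piv=W(322,396,.034); pin=W(434,456,.060)
A=np.array([p[:2] for p in c+s+[st]])
m=A.mean(0); u=np.linalg.svd(A-m)[2][0]; u=u if u[1]>0 else -u
n=np.array([-u[1],u[0]])
xp=(piv[:2]-m)@u; 
o=m+u*(xp-.002)  # rail x=0
R=lambda p:np.round([(p[:2]-o)@u*1e3,(p[:2]-o)@n*1e3],1)
E
python3 - <<'E'
from fr import *
print("yaw",np.degrees(np.arctan2(u[1],u[0])),"o",o)
for p in c+s+[st,piv,pin,W(165,95,.05),W(105,180,.05),W(735,463,.018),W(670,552,.018)]: print(R(p),np.round(p,4))
for p in [(.551,-.295),(.387,-.156),(.612,-.217),(.518,.001)]: print(R(np.array(p)))
T=lambda x,y:np.round(o+u*x/1e3+n*y/1e3,4)
print("above rear",T(-90,0),"a",np.arctan2(-(R(pin)-R(piv))[1],-(R(pin)-R(piv))[0]))
E
```

```text
yaw 53.91766386593409 o [ 0.54686568 -0.1388826 ]
[57.7 -0.4] [ 0.5812 -0.0925  0.046 ]
[25.6  0.1] [ 0.5619 -0.1181  0.046 ]
[-7.1  0.1] [ 0.5426 -0.1446  0.046 ]
[-39.2  -0.1] [ 0.5239 -0.1706  0.046 ]
[-81.3  -0. ] [ 0.499  -0.2046  0.01  ]
[-1.515e+02  1.000e-01] [ 0.4576 -0.2612  0.01  ]
[153.6   0.3] [ 0.6371 -0.0146  0.052 ]
[ 2.  55.6] [ 0.5031 -0.1045  0.034 ]
[-51.9  52.4] [ 0.4739 -0.15    0.06  ]
[138.  -19.8] [ 0.6442 -0.039   0.05  ]
[136.7  27.7] [ 0.605  -0.0121  0.05  ]
[-169.1  -24.4] [ 0.467  -0.2899  0.018 ]
[-168.6   27.4] [ 0.4254 -0.259   0.018 ]
[-123.7  -95.3]
[-108.   119.1]
[-24.8 -98.6]
[ 96.  105.7]
above rear [ 0.4939 -0.2116] a 0.05929959645222993
```

The frame is consistent, to about 1–2 mm. The row needs to move about 66 mm, and the keeper is at about 0.06 rad. Now I'll move towards the rear of the row.

```bash
python3 -m pendant '{"travel":[[0.33,0.3,0],[0.66,0.6,0],[1,0.9,0],[1,0.95,0],[1,0.95,0],[1,0.95,0]],"rot":[[0,0,0.15],[0,0,0.3],[0,0,0.4],[0,0,0.4],[0,0,0.4],[0,0,0.4]],"grip":[1,1,1,1,1,1]}' 30 && python3 -m pendant '{"travel":[[0.33,0.3,0],[0.66,0.6,0],[1,0.94,0],[1,0.94,0],[1,0.94,0],[1,0.94,0]],"rot":[[0,0,0.15],[0,0,0.3],[0,0,0.4],[0,0,0.4],[0,0,0.4],[0,0,0.4]],"grip":[1,1,1,1,1,1]}' 30
```

```text
time_s: 1.6
position: [0.313, -0.3558, 0.2314]
eef_rot: [3.141, 0.0, 0.631]
wrist_force: [-0.6, -0.3, 0.0]
width: 0.0002
grasp_force: 0.0
time_s: 2.2
position: [0.4624, -0.2161, 0.2309]
eef_rot: [-3.141, 0.001, 0.943]
wrist_force: [-0.3, 0.7, 0.4]
width: -0.0001
grasp_force: 0.0
```

```bash
python3 -m pendant '{"travel":[[0.19,0,0],[0.19,0,-0.33],[0.19,0,-0.6],[0.19,0,-0.6],[0.19,0,-0.6]],"rot":[[0,0,0],[0,0,0],[0,0,0],[0,0,0],[0,0,0]],"grip":[1,1,1,1,1]}'
python3 - <<'E'
from bench import robot,eyes,nets
import cv2
from h import *
from fr import R,T if False else R
s=robot.sense(); im,d=eyes.get_image("wrist"); cv2.imwrite("pics/w1.png",im[:,:,::-1])
print(R(np.array(s["position"])))
cal=eyes.get_calibration("wrist"); pose=(np.array(s["position"]),s["eef_rot"])
for l,z in [("carrier_4",.046),("keeper_pin",.06)]:
    for r in nets.find_in("wrist",l)[:5]: print(l,np.round(r["centre"]),round(r["confidence"],2),R(world(cal,r["centre"],z,'z',pose)[0]))
E
```

```text
time_s: 2.7
position: [0.4894, -0.2173, 0.1419]
eef_rot: [-3.14, 0.001, 0.94]
wrist_force: [0.4, 1.5, 0.9]
width: 0.0002
grasp_force: 0.0  File "<stdin>", line 4
    from fr import R,T if False else R
                       ^^
SyntaxError: invalid syntax
```

Run:
```python
from bench import robot,eyes,nets
import cv2
from h import *
from fr import R
s=robot.sense(); im,d=eyes.get_image("wrist"); cv2.imwrite("pics/w1.png",im[:,:,::-1])
print(R(np.array(s["position"])))
cal=eyes.get_calibration("wrist"); pose=(np.array(s["position"]),s["eef_rot"])
for l,z in [("carrier_4",.046),("keeper_pin",.06)]:
    for r in nets.find_in("wrist",l)[:5]: print(l,np.round(r["centre"]),round(r["confidence"],2),R(world(cal,r["centre"],z,'z',pose)[0]))
```

```text
[-97.2   0.2]
carrier_4 [324.   6.] 0.94 [46.8 -1.2]
carrier_4 [327. 130.] 0.6 [-38.6  -3.2]
carrier_4 [322.  41.] 0.55 [24.1  0.7]
keeper_pin [256. 121.] 0.94 [-30.6  48.2]
keeper_pin [309. 142.] 0.75 [-46.1   9.9]
keeper_pin [326.  39.] 0.62 [23.  -2.4]
keeper_pin [418. 219.] 0.49 [-106.2  -75.8]
```

View pics/w1.png

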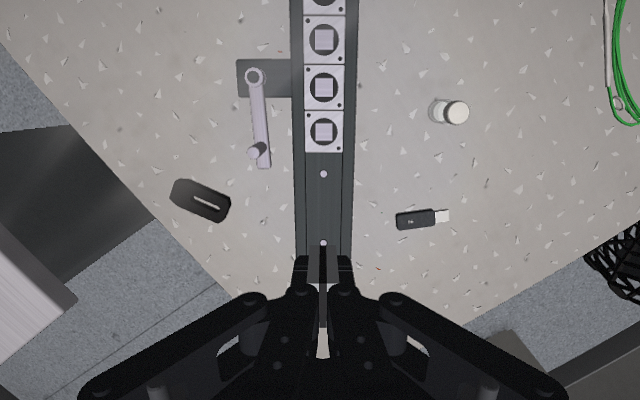

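The channel is centred at column 324 and the fingers at 323, so they are lined up. Carrier 4's plate is at (324,131) and the pin at about (253,154). Now I'll descend.

```bash
python3 -m pendant '{"travel":[[0,0,-0.3],[0,0,-0.6],[0,0,-0.75],[0,0,-0.8],[0,0,-0.8],[0,0,-0.8]],"rot":[[0,0,0],[0,0,0],[0,0,0],[0,0,0],[0,0,0],[0,0,0]],"grip":[1,1,1,1,1,1]}' && python3 -m pendant '{"travel":[[0.02,0.027,0],[0.04,0.054,0],[0.06,0.081,0],[0.08,0.108,0],[0.1,0.135,0],[0.115,0.155,0],[0.13,0.175,0],[0.145,0.196,0],[0.16,0.216,0],[0.175,0.236,0],[0.19,0.257,0],[0.205,0.278,0]],"rot":[[0,0,0],[0,0,0],[0,0,0],[0,0,0],[0,0,0],[0,0,0],[0,0,0],[0,0,0],[0,0,0],[0,0,0],[0,0,0],[0,0,0]],"grip":[1,1,1,1,1,1,1,1,1,1,1,1]}'
python3 - <<'E'
from bench import robot
from fr import *
s=robot.sense(); print(R(np.array(s["position"])))
E
```

```text
time_s: 3.45
position: [0.4919, -0.2165, 0.0231]
eef_rot: [3.139, -0.001, 0.942]
wrist_force: [0.4, 0.3, -0.2]
width: -0.0
grasp_force: 0.0
time_s: 4.65
position: [0.5214, -0.174, 0.0213]
eef_rot: [-3.142, 0.0, 0.942]
wrist_force: [-2.8, -4.3, 1.8]
width: 0.0001
grasp_force: 2.2
[-43.3  -0.1]
```

```bash
python3 -m pendant '{"travel":[[0.015,0.02,0],[0.03,0.041,0],[0.045,0.061,0],[0.06,0.082,0],[0.075,0.102,0],[0.09,0.123,0],[0.105,0.144,0],[0.118,0.162,0],[0.131,0.18,0],[0.144,0.198,0],[0.152,0.209,0],[0.156,0.214,0]],"rot":[[0,0,0],[0,0,0],[0,0,0],[0,0,0],[0,0,0],[0,0,0],[0,0,0],[0,0,0],[0,0,0],[0,0,0],[0,0,0],[0,0,0]],"grip":[1,1,1,1,1,1,1,1,1,1,1,1]}'
python3 - <<'E'
from bench import robot
from fr import *
s=robot.sense(); print(R(np.array(s["position"])))
E
```

```text
time_s: 5.85
position: [0.5448, -0.1418, 0.0213]
eef_rot: [-3.141, 0.0, 0.942]
wrist_force: [-2.6, -3.7, 3.7]
width: -0.0
grasp_force: 2.5
[-3.6 -0.1]
```

Next, a slow push until the force rises at the stop.

```bash
for i in 1; do python3 -m pendant '{"travel":[[0.004,0.005,0],[0.008,0.011,0],[0.012,0.016,0],[0.016,0.022,0],[0.016,0.022,0]],"rot":[[0,0,0],[0,0,0],[0,0,0],[0,0,0],[0,0,0]],"grip":[1,1,1,1,1]}'; done
python3 - <<'E'
from bench import robot
from fr import *
s=robot.sense(); print(R(np.array(s["position"])))
E
```

```text
time_s: 6.35
position: [0.5471, -0.1387, 0.0213]
eef_rot: [-3.141, -0.0, 0.942]
wrist_force: [-2.4, -4.1, 2.2]
width: -0.0004
grasp_force: 2.3
[ 0.3 -0.1]
```

```bash
python3 -m pendant '{"travel":[[0.004,0.005,0],[0.008,0.011,0],[0.012,0.016,0],[0.012,0.016,0]],"rot":[[0,0,0],[0,0,0],[0,0,0],[0,0,0]],"grip":[1,1,1,1]}'
python3 - <<'E'
from bench import robot
from fr import *
s=robot.sense(); print(R(np.array(s["position"])))
E
```

```text
time_s: 6.75
position: [0.5471, -0.1385, 0.0213]
eef_rot: [3.142, 0.005, 0.94]
wrist_force: [-10.4, -15.9, 8.2]
width: 0.0003
grasp_force: 9.4
[ 0.4 -0. ]
```

The force rose at the expected place, so the row is against the stop. I'll back off, go up and look.

```bash
python3 -m pendant '{"travel":[[-0.04,-0.054,0],[-0.12,-0.162,0],[-0.14,-0.19,0.2],[-0.2,-0.27,0.5],[-0.247,-0.339,0.8],[-0.247,-0.339,0.8],[-0.247,-0.339,0.8]],"rot":[[0,0,0],[0,0,0],[0,0,0],[0,0,0],[0,0,0],[0,0,0],[0,0,0]],"grip":[1,1,1,1,1,1,1]}'
python3 - <<'E'
from bench import robot,eyes,nets
import cv2
from h import *
from fr import R
s=robot.sense(); im,d=eyes.get_image("wrist"); cv2.imwrite("pics/w2.png",im[:,:,::-1])
print(R(np.array(s["position"])))
cal=eyes.get_calibration("wrist"); pose=(np.array(s["position"]),s["eef_rot"])
for l,z in [("carrier_4",.046),("keeper_pin",.06)]:
    for r in nets.find_in("wrist",l)[:5]: print(l,np.round(r["centre"]),round(r["confidence"],2),R(world(cal,r["centre"],z,'z',pose)[0]))
c4=eyes.get_image("top")[0]; cv2.imwrite("pics/t2.png",cv2.resize(c4[110:270,270:470,::-1],None,fx=4,fy=3.75,interpolation=cv2.INTER_CUBIC))
E
```

```text
time_s: 7.45
position: [0.5127, -0.1872, 0.1423]
eef_rot: [3.139, -0.002, 0.942]
wrist_force: [0.0, -0.1, 0.1]
width: 0.0003
grasp_force: 0.0
[-59.2  -0.8]
carrier_4 [322.  93.] 0.67 [26.7 -0.4]
carrier_4 [322.  44.] 0.61 [60.6 -0.5]
carrier_4 [320.  11.] 0.6 [82.   0.4]
carrier_4 [258. 162.] 0.34 [-25.2  50.2]
keeper_pin [256. 167.] 0.73 [-26.2  48.8]
```

View pics/w2.png

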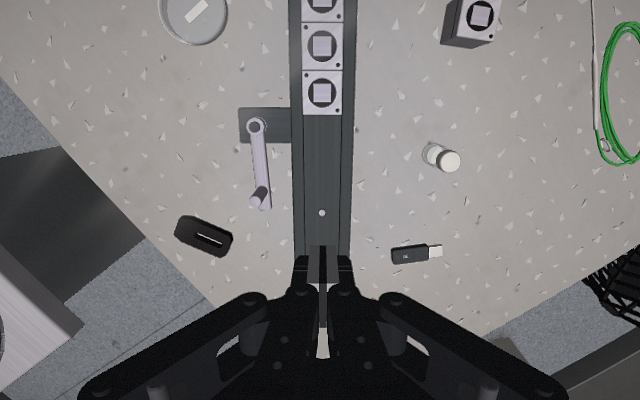

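The network puts carrier 4 at rail x ≈ 27 mm, and the row is at home and touching. The pin at about (258,190) is still open. I'll move beside the pin with the tool turned −45°.

```bash
python3 -m pendant '{"travel":[[-0.15,0.07,0],[-0.3,0.14,0],[-0.459,0.208,0],[-0.459,0.208,0],[-0.459,0.208,0],[-0.459,0.208,0],[-0.459,0.208,-0.25],[-0.459,0.208,-0.5],[-0.459,0.208,-0.7],[-0.459,0.208,-0.7],[-0.459,0.208,-0.7]],"rot":[[0,0,-0.18],[0,0,-0.36],[0,0,-0.54],[0,0,-0.72],[0,0,-0.9],[0,0,-1],[0,0,-1],[0,0,-1],[0,0,-1],[0,0,-1],[0,0,-1]],"grip":[1,1,1,1,1,1,1,1,1,1,1]}'
python3 - <<'E'
from bench import robot,eyes
from fr import *
s=robot.sense(); p=np.array(s["position"]); print(R(p),s["eef_rot"])
im=eyes.get_image("wrist")[0]; cv2.imwrite("pics/w3.png",im[:,:,::-1])
# plan: arc
N=16
for a in np.linspace(.06,1.60,N):
    f=-np.pi/4*(1-max(0,(a-.06))/1.51); f=min(f,0)
    over=1.0 if a<1.5 else 2.5
    q=np.array([2-55*np.cos(a),55-55*np.sin(a)])-(16.5-over)*np.array([np.cos(f),np.sin(f)])
    w=o+u*q[0]/1e3+n*q[1]/1e3-p[:2]
    print(round(a,2),np.round(q,1),np.round(w/.15,3),round((f+np.pi/4)/(np.pi/4),2))
E
```

```text
time_s: 8.75
position: [0.4424, -0.1555, 0.0359]
eef_rot: [-3.14, 0.002, 0.157]
wrist_force: [0.6, -0.0, 0.6]
width: 0.0003
grasp_force: 0.0
[-75.   74.6] [-3.14021145e+00  2.04950185e-03  1.57108149e-01]
0.06 [-63.9  62.7] [0.108 0.013] 0.0
0.16 [-63.8  56.5] [ 0.141 -0.011] 0.07
0.27 [-63.1  50.3] [ 0.177 -0.032] 0.14
0.37 [-61.9  44.3] [ 0.215 -0.049] 0.2
0.47 [-60.1  38.4] [ 0.253 -0.062] 0.27
0.57 [-57.7  32.8] [ 0.293 -0.071] 0.34
0.68 [-54.8  27.5] [ 0.333 -0.076] 0.41
0.78 [-51.4  22.6] [ 0.373 -0.077] 0.48
0.88 [-47.5  18. ] [ 0.413 -0.074] 0.54
0.98 [-43.2  13.9] [ 0.452 -0.068] 0.61
1.09 [-38.6  10.2] [ 0.49  -0.057] 0.68
1.19 [-33.7   7. ] [ 0.526 -0.043] 0.75
1.29 [-28.5   4.4] [ 0.561 -0.025] 0.82
1.39 [-23.1   2.3] [ 0.593 -0.004] 0.88
1.5 [-17.5   0.7] [0.623 0.019] 0.95
1.6 [-10.4   0. ] [0.655 0.055] 1.0
```

View pics/w3.png

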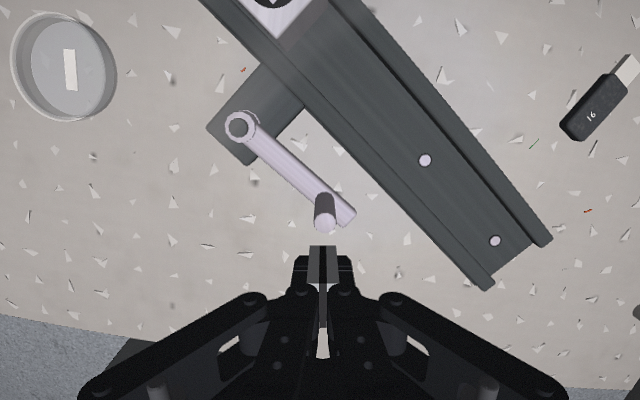

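The pin top at (325,222) is squarely in front of the closed fingertips (column 323). Now I'll sweep along the arc.

```bash
python3 -m pendant '{"travel":[[0.05,0.006,0],[0.108,0.013,0],[0.141,-0.011,0],[0.177,-0.032,0],[0.215,-0.049,0],[0.253,-0.062,0],[0.293,-0.071,0],[0.333,-0.076,0],[0.373,-0.077,0],[0.413,-0.074,0],[0.452,-0.068,0],[0.452,-0.068,0]],"rot":[[0,0,0],[0,0,0],[0,0,0.07],[0,0,0.14],[0,0,0.2],[0,0,0.27],[0,0,0.34],[0,0,0.41],[0,0,0.48],[0,0,0.54],[0,0,0.61],[0,0,0.61]],"grip":[1,1,1,1,1,1,1,1,1,1,1,1]}'
python3 - <<'E'
from bench import robot,eyes
from fr import *
s=robot.sense(); p=np.array(s["position"]); print(R(p),s["eef_rot"])
im=eyes.get_image("wrist")[0]; cv2.imwrite("pics/w4.png",im[:,:,::-1])
E
```

```text
time_s: 10.0
position: [0.5126, -0.1663, 0.0371]
eef_rot: [3.14, -0.001, 0.637]
wrist_force: [0.9, -0.2, -1.2]
width: -0.0001
grasp_force: 0.0
[-42.3  11.5] [ 3.13992411e+00 -1.36010395e-03  6.36923957e-01]
```

View pics/w4.png

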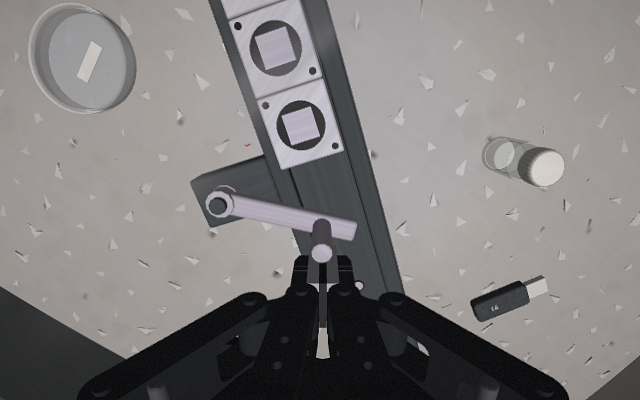

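The keeper is following: it lies mid-way across, with the pin at (321,253) centred on the fingertips. I'll finish the swing.

```bash
python3 -m pendant '{"travel":[[0.038,0.011,0],[0.074,0.025,0],[0.109,0.043,0],[0.141,0.064,0],[0.171,0.087,0],[0.19,0.109,0],[0.203,0.123,0],[0.203,0.123,0],[0.203,0.123,0]],"rot":[[0,0,0.07],[0,0,0.14],[0,0,0.21],[0,0,0.27],[0,0,0.34],[0,0,0.37],[0,0,0.39],[0,0,0.39],[0,0,0.39]],"grip":[1,1,1,1,1,1,1,1,1]}'
python3 - <<'E'
from bench import robot
from fr import *
s=robot.sense(); p=np.array(s["position"]); print(R(p),s["eef_rot"])
E
```

```text
time_s: 10.95
position: [0.5396, -0.1508, 0.0367]
eef_rot: [3.14, 0.007, 0.938]
wrist_force: [-8.8, -16.6, 4.5]
width: 0.0003
grasp_force: 9.4
[-13.9  -1.2] [3.14014429 0.00687563 0.93787579]
```

It's at the hard stop: 19 N, with the pin at about x = 2. I'll retreat and look.

```bash
python3 -m pendant '{"travel":[[-0.04,-0.054,0],[-0.12,-0.162,0],[-0.14,-0.19,0.2],[-0.2,-0.27,0.5],[-0.2,-0.27,0.8],[-0.2,-0.27,0.8],[-0.2,-0.27,0.8]],"rot":[[0,0,0],[0,0,0],[0,0,0],[0,0,0],[0,0,0],[0,0,0],[0,0,0]],"grip":[1,1,1,1,1,1,1]}'
python3 - <<'E'
from bench import eyes
import cv2
im=eyes.get_image("wrist")[0]; cv2.imwrite("pics/w5.png",im[:,:,::-1])
E
```

```text
time_s: 11.65
position: [0.5119, -0.1884, 0.1577]
eef_rot: [3.139, -0.001, 0.941]
wrist_force: [-0.2, -0.0, 0.1]
width: -0.0001
grasp_force: 0.0
```

View pics/w5.png

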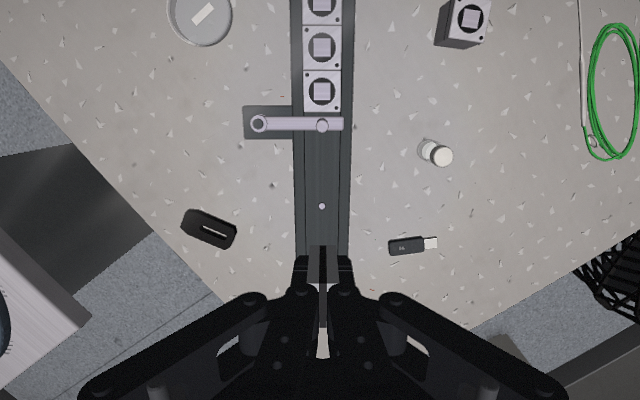

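The keeper is square across the channel (pivot (258,124), pin (321,125)), directly behind the touching row, and the robot is clear.

```bash
python3 -c "
from bench import job_done
print(job_done())"
```

```text
the job is handed in; nothing more can be done
None
```

The four carriers were pushed home against the end stop as one train, the keeper is square across the channel behind them, and I handed the job in with the robot clear; the hand-in returned no verdict.

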